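# Lock the parts case with its slotted disc and bolt

### The job

Lock the grey parts case: with your fingertips turn the slotted disc on its lid by a peg until the slot lines up with the bolt, then push the bolt by its head straight through the disc into the keeper until the head is fully home against the guide. Only push: do not lift or tip the bolt, and leave everything else where it stands. Finish clear of everything.

Things in the scene. Friction and masses are not known exactly. Their poses are not given: they have to be found in the camera images.
- case: Grey steel parts case fixed to the counter, 370 mm along x, 200 mm along y, lid top at z = 50 mm. Origin at the centre of its underside, on the counter; +x is the way the bolt is pushed, along the line y = 0. A plate 345 x 70 mm on the lid, top at z = 54 mm, carries the bolt. Disc axis at x = 90 mm, y = 0. Two loose parts stand on the lid, one either side of the plate's middle.
- guide_stop (a point): Bolt's stop: middle of the guide's rear face, at plate level (case x = -10 mm, z = 54 mm). The guide is two fixed steel blocks, 42 mm wide in all, with a 17 mm channel between them, open above, 53 mm long (case x = -10 to 43 mm), 14 mm high. Axes as the case's.
- keeper (a point): Middle of the keeper at plate level (case x = 149 mm): a roofed steel staple beyond the disc, 22 mm long, 42 mm wide, 22 mm high, with a 19 mm wide, 18 mm high opening for the nose. Axes as the case's.
- disc (a joint): Disc angle, rad, growing counter-clockwise from above. The slot is in line with the bolt at 0 and equally at 3.1416. Starts from 0.6 to 2.54; stops at -0.4 and 3.54. Rubbing friction (about 2 N at a peg), no spring: it stays where left. The bolt's tapered nose centres a slot a few degrees off. At 0 the disc's axes are the case's.
- disc_mid (a point): Centre of the disc at the level of its top face (z = 68 mm). Steel disc, 84 mm across, in two halves parted by an open straight slot 18 mm wide right across the middle; two brass pegs stand on it. The point's x axis runs along the slot.
- peg_a (a point): Centre of the top end of one upright brass peg on the disc, 12 mm thick and 26 mm tall (z = 68 to 94 mm), 28 mm from the disc axis, square to the slot, on the +y side of disc_mid.
- peg_b (a point): The same for the other peg, opposite, 28 mm from the axis on the -y side of disc_mid.
- bolt: Loose steel bolt, about 0.3 kg, flat in the guide, shaft along +x: 14 wide, 12 high, 166 mm long, last 15 mm tapered to 6 mm. Rear block head 16 long, 30 wide, 24 mm high. Origin on the underside (z = 54 mm) at the head's front face; push the head's rear face, 16 mm behind. Home: origin at guide_stop, head touching the guide; starts 122 to 134 mm short. Slides with 1 to 4 N.
- bolt_nose (a point): Tip of the bolt's nose, 166 mm ahead of the bolt's origin, 6 mm above its underside.
- spool: Bystander on the lid: small spool, 48 mm across, 36 mm high, origin centre of underside.
- capacitor: Bystander on the lid: upright blue can, 35 mm across, 47 mm high, origin centre of underside.
- calculator: Bystander: blue desk calculator, 110 x 150 x 26 mm, origin centre of underside.
- meter: Bystander: yellow hand multimeter, 150 x 75 x 45 mm, origin centre of underside.
- jar: Bystander: jar, 64 mm across, 75 mm high, origin centre of underside.
- screwdriver: Bystander: screwdriver lying on the counter, along its x.
- basket: Bystander: small blue open bin, 140 x 100 x 60 mm, origin centre of underside.
- carton: Bystander: small carton, 90 x 70 x 55 mm, origin centre of underside.
Mind the look-alikes: they are no part of the job. There is more than one size of the bolt; the one meant has the size given above.

How it is judged:
On the way, in this order (a step that is already met when the one before it is completed fails the run):
1. the disc's slot is turned in line with the bolt while the bolt is still short of the disc ((value of joint disc between -0.2 and 0.2 rad or value of joint disc between 2.9416 and 3.3416 rad) and x of bolt in the frame of case below -0.11 m), for 0.2 s.
2. the bolt is pushed through the disc, its head home against the guide (x of bolt in the frame of case above -0.014 m), for 0.2 s.
At the end, for the whole second after the job is handed in: The bolt lies at rest through the disc and in the keeper, its head within 4 mm of the guide, flat on the plate (within 4 mm) and straight, and the slot is in line with it (within 0.12 rad) (x of bolt in the frame of case above -0.014 m and (value of joint disc between -0.12 and 0.12 rad or value of joint disc between 3.0216 and 3.2616 rad) and y of bolt in the frame of case between -0.005 and 0.005 m and z of bolt in the frame of case below 0.058 m and angle between the x axis of bolt and the x axis of case, either way round below 0.08 rad and linear speed of bolt below 0.01 m/s); the robot touches nothing.
It fails at once if the bolt is lifted (8 mm) or tipped (0.2 rad) (z of bolt in the frame of case above 0.062 m or angle between bolt's own z axis and vertical above 0.2 rad).
It fails at once if another thing on the lid or the counter is lifted, knocked over or shifted by more than 25 mm (distance of any of spool, capacitor, calculator, meter, jar, screwdriver, basket, carton from where it was at the start of the episode above 0.025 m or angle between any of spool, capacitor, calculator, meter, jar, basket, carton's own z axis and vertical above 0.5 rad).
It also fails if it takes over 48 s, if anything falls off the work surface, if the arm or the gripper's body presses on something with over 40 N, if the wrist force passes 120 N, or if a joint passes its speed limit or range.

### The arm

A 7-joint arm with a two-finger parallel gripper is mounted at the origin on the work surface. World frame = base frame: x ahead of the robot, y to its left, z up, the work surface at z = 0. Lengths are in m, angles in rad, forces in N, time in s.
With the tool pointing down it reaches from about 0.4 to 0.9 m from the base axis. Payload 5.6 kg.
Tool frame: the origin (TCP) lies at the very end of the fingers, on their centre line; the grasp point (between the pads) lies 19 mm behind it; z points along the fingers, y is the line along which they close (so a half turn about z gives the same grasp; the last joint's range is limited). The gripper opens to 92 mm and grips with 3 to 60 N. Pads are 20 mm wide; open, the fingers measure 128 mm over their backs; the gripper's body (75 mm by 189 mm) begins 69 mm behind the grasp point.
Start: joints at [1.075, 0.468, -0.012, 1.603, 0.006, 1.071, -0.056], TCP at [0.284, -0.585, 0.175] pointing down, gripper open.
Joint ranges: [-2.53, 2.53], [-0.31, 2.02], [-1.57, 1.55], [0.28, 2.44], [-1.29, 4.43], [0.15, 1.84], [-2.92, 2.92]. Speed limits (rad/s): [2.57, 2.57, 3.14, 3.14, 3.14, 3.14, 3.14].

### API

Orientations are given as a unit quaternion [x, y, z, w].
In Python, from bench import env gives the robot as it stands. Calls block until the motion is done:
- env.move_to(position, orientation): joint-space move of the TCP to a pose.
- env.move_l(position, frame=None, max_speed=0.15, max_force=None): straight line of the TCP; frame=None keeps the orientation; max_speed is the mean speed in m/s. With max_force (N) it stops when the force on the tool has changed by that much, and returns True; else False.
- env.goto_joints(angles): joint-space move.
- env.open_gripper() and env.close(effort=None): open the fingers fully, or close them until they stop; effort is the grip in N (None keeps the last).
- env.dwell(seconds).
- env.inverse_kinematics(position, orientation): joint angles nearest the present ones, or None.
- env.read_camera(name): name is "scene" or "top" or "wrist"; returns the picture (480x640x3 uint8, red, green, blue); there is no depth.
- env.camera_info(name): a dict with "mtx" (3x3 intrinsics, pixels), "R" (3x3) and "t" (3): a world point X has camera coordinates R X + t. Camera axes: x right, y down, z forward; pixel columns grow to the right and rows downward; lengths in m; the calibration is good to about 2 mm. A picture is of the moment at which its call begins: read the wrist's pose just before it. camera_info takes no time and is no camera call; for the wrist camera it gives the pose at the moment of the call.
A pose or a line that the arm cannot do raises env.IKError and nothing moves.
- env.hand_in(): hands the job in; it is judged then, once.
Trained networks look in the newest picture that a camera, given by its name, has taken for a name from the list of things; names that differ only in an ending like _2 or _b are one class to them, and where a whole thing is asked for, a point or a joint stands for the part that bears it (a point fixed in the world has none). Each returns a list of dicts, best first, with "score" (0 to 1); they miss things now and then, are a little off and sometimes report something else, mostly with a low value. They report only what shows in the picture. A call takes as long as a camera call. They do not tell look-alikes from the thing itself.
- env.search_frame(camera, target): "position" ([x, y, z] in m, in the coordinates of the camera as it stood for that picture, good to about 4 mm: the middle of the surface that is visible of it).
- env.trace(camera, target): "region" (480x640 bool, what is visible of it).
- env.pinpoint(camera, target): "position" ([x, y, z] in m, in the coordinates of the camera as it stood for that picture, good to about 4 mm: a listed point, or the origin of a listed thing).
Readings, each from a call of its own:
- env.read_time_s(): time.
- env.read_qpos(): joint angles.
- env.read_qvel(): joint speeds.
- env.read_tau(): joint torques, N m.
- env.read_tool_pos(): TCP position.
- env.read_orientation(): TCP orientation.
- env.read_contact_force(): force on the tool from outside, world axes, zero at the start.
- env.read_torque(): the same for the moment, N m.
- env.read_opening(): finger opening in m.
- env.read_finger_force(): force on a finger pad.
Only numpy, scipy, OpenCV 4.12 (cv2) and the standard library are available. Lean on these libraries where they do the work, as an engineer would, in place of code of your own. Each camera call takes 0.05 s, during which the arm holds its last target. There are 200 camera calls.

## Working session

There is one attempt and no reset: what is moved stays moved. The work goes in short steps, each a Python script; the robot and the scene stay as the last script left them, time stands still between calls to the robot, and variables do not carry over. Pictures are saved under pics/ and viewed, at most 10 in all, crops included, and the job is handed in when it is done.

```bash
ls; mkdir -p pics; cat > h.py <<'E'
from bench import env
import numpy as np, cv2
def shot(cam,name):
    im=env.read_camera(cam); cv2.imwrite(f'pics/{name}.png',im[:,:,::-1]); return im
def world(cam,p,ci=None):
    c=ci or env.camera_info(cam); return np.array(c["R"]).T@(np.array(p)-np.array(c["t"]))
def ray(cam,uv,z,ci=None):
    c=ci or env.camera_info(cam); R=np.array(c["R"]);o=-R.T@np.array(c["t"])
    d=R.T@np.linalg.solve(np.array(c["mtx"]),[uv[0],uv[1],1]); return o+d*(z-o[2])/d[2]
def find(cam,t,n=3):
    for r in env.pinpoint(cam,t)[:n]:
        print(cam,t,round(r["score"],2),world(cam,r["position"]).round(4))
E
python3 - <<'E'
from h import *
for c in ("top","scene"):
    shot(c,c+"0")
    for t in ("case","guide_stop","keeper","disc_mid","peg_a","bolt","bolt_nose","spool","capacitor"): find(c,t)
print(env.read_time_s(),env.read_orientation())
E
```

```text
pics
top case 0.68 [0.5444 0.0244 0.0053]
top guide_stop 0.71 [0.5433 0.0163 0.0548]
top keeper 0.85 [0.5989 0.1674 0.0543]
top disc_mid 0.75 [0.5778 0.1089 0.0653]
top peg_a 0.67 [0.5927 0.1363 0.094 ]
top peg_a 0.63 [0.5686 0.0841 0.0888]
top bolt 0.88 [ 0.497  -0.1014  0.0533]
top bolt 0.83 [ 0.3512 -0.241   0.0004]
top bolt_nose 0.76 [ 0.2372 -0.2538  0.0076]
top bolt_nose 0.74 [ 0.5866 -0.0619  0.0487]
top bolt_nose 0.61 [0.5609 0.0562 0.0597]
top spool 0.89 [0.4639 0.0161 0.0512]
top capacitor 0.71 [ 0.5846 -0.0649  0.0481]
scene case 0.78 [0.5477 0.0306 0.0023]
scene case 0.26 [0.469  0.0162 0.0519]
scene guide_stop 0.92 [0.5484 0.0183 0.0548]
scene guide_stop 0.36 [ 0.5893 -0.0633  0.047 ]
scene keeper 0.78 [0.6008 0.164  0.0498]
scene disc_mid 0.84 [0.5678 0.1108 0.0641]
scene disc_mid 0.3 [ 0.588  -0.0656  0.0469]
scene peg_a 0.93 [0.5644 0.0843 0.0971]
scene peg_a 0.59 [0.5886 0.1376 0.0929]
scene bolt 0.93 [ 0.5001 -0.0999  0.0523]
scene bolt 0.7 [ 0.3523 -0.2411 -0.0012]
scene bolt_nose 0.63 [0.5593 0.0556 0.0614]
scene bolt_nose 0.6 [ 2.419e-01 -2.556e-01  2.000e-04]
scene spool 0.83 [0.4692 0.0176 0.0516]
scene capacitor 0.67 [ 0.5862 -0.0659  0.0478]
1.0 [ 9.74495483e-01  2.24407114e-01 -1.53849414e-05  2.63754510e-05]
```

View pics/top0.png

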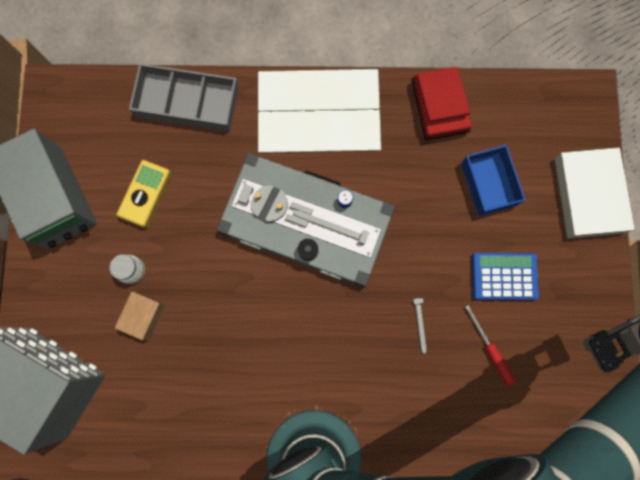

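View pics/scene0.png

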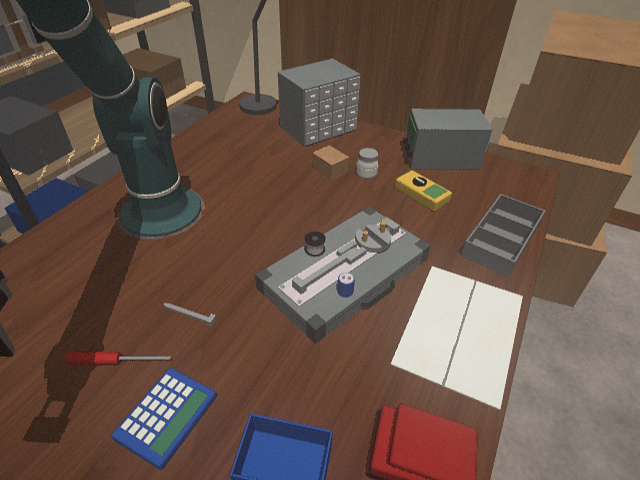

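The case yaw is about 69°, and the pegs lie roughly along the bolt line, so the disc is at about 1.5 rad. The loose bolt on the counter at top px (420,325) is the decoy. I'll look closer with the wrist camera above the disc.

```bash
cat >> h.py <<'E'
from scipy.spatial.transform import Rotation as Ro
def q(ya):  # tool down, tool y axis at world angle ya (rad)
    y=np.array([np.cos(ya),np.sin(ya),0]);z=np.array([0,0,-1.]);x=np.cross(y,z)
    return Ro.from_matrix(np.c_[x,y,z]).as_quat()
E
python3 - <<'E'
from h import *
env.move_to([.55,.06,.30],q(np.radians(65)))
print(env.read_qpos(),env.read_time_s())
shot("wrist","w1")
for t in ("case","guide_stop","keeper","disc_mid","peg_a","bolt","bolt_nose"): find("wrist",t)
E
```

```text
[ 0.45624951  0.29641729 -0.7686277   1.64879742  0.21342717  1.28353541
  0.78063125] 3.5083
wrist case 0.58 [ 0.5442  0.0273 -0.0015]
wrist guide_stop 0.8 [0.54   0.0133 0.0562]
wrist keeper 0.61 [0.5951 0.1694 0.0542]
wrist keeper 0.24 [0.5401 0.0122 0.054 ]
wrist disc_mid 0.58 [0.5769 0.1129 0.0638]
wrist disc_mid 0.37 [0.5414 0.0149 0.0582]
wrist disc_mid 0.18 [0.5891 0.1425 0.0893]
wrist peg_a 0.77 [0.5593 0.0862 0.094 ]
wrist peg_a 0.75 [0.5883 0.1437 0.0894]
wrist bolt 0.89 [ 0.3499 -0.2319  0.0027]
wrist bolt 0.69 [ 0.5041 -0.0972  0.056 ]
wrist bolt_nose 0.78 [0.5557 0.0592 0.0583]
```

View pics/w1.png

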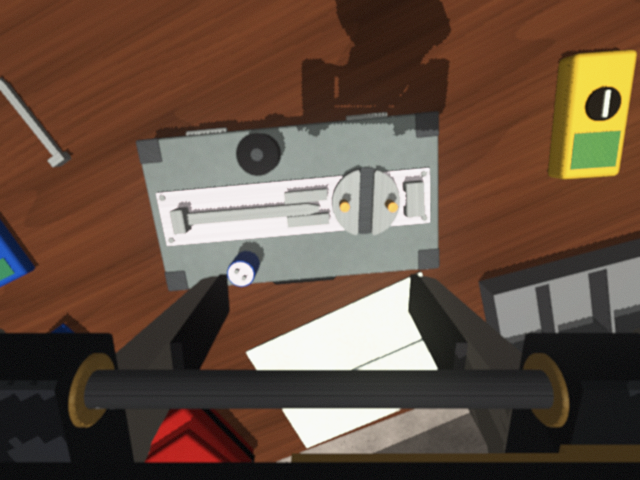

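The wrist view shows the plate screws at about (163,198), (170,240), (422,173) and (425,217). The pegs are at (344,206) and (392,206), and the slot is vertical at column 366. I'll project these.

```bash
python3 - <<'E'
from h import *
im=cv2.imread('pics/w1.png'); hsv=cv2.cvtColor(im,cv2.COLOR_BGR2HSV)
# whole plate: bright, low sat, inside window
sub=np.zeros(im.shape[:2],np.uint8); sub[155:255,150:440]=1
m=((hsv[...,2]>215)&(hsv[...,1]<30)).astype(np.uint8)*sub
ys,xs=np.nonzero(m)
P=np.array([ray("wrist",(x,y),.054)[:2] for x,y in zip(xs,ys)],np.float32)
(c,s,a)=cv2.minAreaRect(P); print("plate",c,s,a,len(xs))
for b in cv2.boxPoints((c,s,a)): print(b)
g=((hsv[...,0]>12)&(hsv[...,0]<30)&(hsv[...,1]>130)&(hsv[...,2]>150)).astype(np.uint8)*sub
n,_,st,ce=cv2.connectedComponentsWithStats(g)
for i in range(1,n):
    if st[i,4]>15: print("peg",st[i],ce[i],ray("wrist",ce[i],.092))
for p in [(163,198),(170,240),(422,173),(425,217)]: print(p,ray("wrist",p,.054))
for p in [(366,169),(366,234)]: print(p,ray("wrist",p,.068))
cv2.imwrite('pics/w1c.png',cv2.resize(im[150:260,140:440],(800,293),interpolation=cv2.INTER_CUBIC))
E
```

```text
Traceback (most recent call last):
  File "h.py", line 8, in ray
    c=ci or env.camera_info(cam); R=np.array(c["R"]);o=-R.T@np.array(c["t"])
            ~~~~~~~~~~~~~~~^^^^^
ValueError: time passes only in moves, steps and waits
```

```bash
python3 - <<'E'
from h import *
ci=env.camera_info("wrist"); r=lambda p,z: ray("wrist",p,z,ci)
im=cv2.imread('pics/w1.png'); hsv=cv2.cvtColor(im,cv2.COLOR_BGR2HSV)
sub=np.zeros(im.shape[:2],np.uint8); sub[155:255,150:440]=1
m=((hsv[...,2]>200)&(hsv[...,1]<30)).astype(np.uint8)*sub
m=cv2.morphologyEx(m,cv2.MORPH_OPEN,np.ones((2,2),np.uint8))
ys,xs=np.nonzero(m)
P=np.array([r((x,y),.054)[:2] for x,y in zip(xs,ys)],np.float32)
(c,s,a)=cv2.minAreaRect(P); print("plate",c,s,a,len(xs))
g=((hsv[...,0]>12)&(hsv[...,0]<30)&(hsv[...,1]>130)&(hsv[...,2]>150)).astype(np.uint8)*sub
n,_,st,ce=cv2.connectedComponentsWithStats(g)
for i in range(1,n):
    if st[i,4]>15: print("peg",st[i],ce[i],r(ce[i],.092).round(4))
S=np.array([r(p,.054) for p in [(163,198),(170,240),(422,173),(425,217)]]); print(S.round(4),S.mean(0))
d=S[2]+S[3]-S[0]-S[1]; print("ang",np.degrees(np.arctan2(d[1],d[0])),np.linalg.norm(d)/2)
for p in [(366,169),(366,234)]: print(p,r(p,.068).round(4))
cv2.imwrite('pics/w1c.png',cv2.resize(im[150:260,140:440],(800,293),interpolation=cv2.INTER_CUBIC))
E
```

```text
plate (0.5468878746032715, 0.02873764932155609) (0.3450382947921753, 0.07775242626667023) 69.05075073242188 9510
peg [340 202   9   9  62] [344.11290323 205.9516129 ] [0.5633 0.0875 0.092 ]
peg [388 202   9   9  61] [391.8852459 206.3442623] [0.5874 0.1379 0.092 ]
[[ 0.4645 -0.1163  0.054 ]
 [ 0.5157 -0.1372  0.054 ]
 [ 0.5739  0.1917  0.054 ]
 [ 0.628   0.1755  0.054 ]] [0.54552678 0.02839323 0.054     ]
ang 70.34479039731258 0.329556739582922
(366, 169) [0.5381 0.1293 0.068 ]
(366, 234) [0.6125 0.0978 0.068 ]
```

View pics/w1c.png

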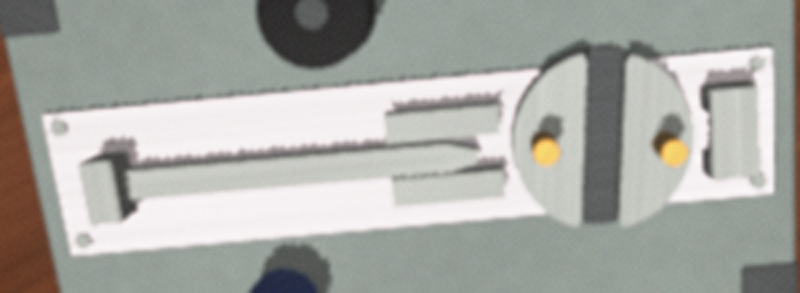

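```bash
cat >> h.py <<'E'
YAW=np.radians(69.3); C=np.array([.5465,.0283]); ux=np.array([np.cos(YAW),np.sin(YAW)]); uy=np.array([-ux[1],ux[0]])
D=np.array([.5765,.1126])
def cw(x,y,z): return list(C+x*ux+y*uy)+[z]
E
python3 - <<'E'
from h import *
a=np.radians(64.4)
env.move_to([*D,.14],q(a))
print(env.move_l([*D,.082],max_speed=.08,max_force=8),env.read_tool_pos())
env.close(effort=5)
print(env.read_opening(),env.read_finger_force(),env.read_contact_force(),env.read_time_s())
E
```

```text
False [0.57673496 0.11285837 0.08219585]
0.0007420430430715371 0.0 [-0.23894336  0.00049739  0.3251349 ] 6.8417
```

```bash
python3 - <<'E'
from h import *
a=shot("wrist","w2"); b=env.read_camera("scene")
cv2.imwrite('pics/w2s.png',np.vstack([a[:,:,::-1][40:480],cv2.resize(b[180:300,250:450,::-1],(640,384))])[:,:][::1].copy())
im=cv2.imread('pics/w2s.png'); cv2.imwrite('pics/w2s.png',cv2.resize(im,None,fx=.72,fy=.72))
print(env.read_orientation(),env.read_opening())
E
```

```text
[2.21541789e-01 9.75150878e-01 4.49305274e-06 3.99502814e-06] 0.0005383802945178619
```

View pics/w2s.png

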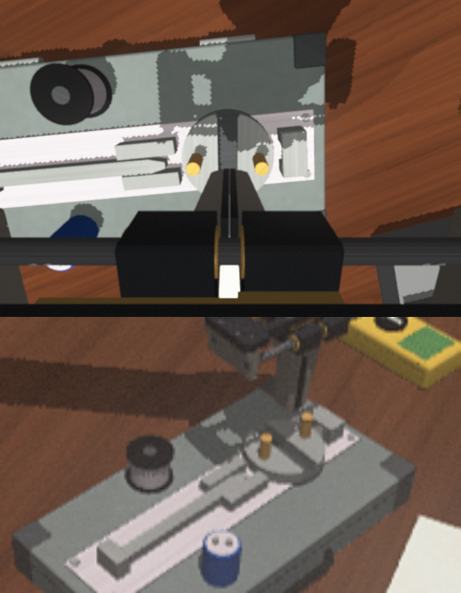

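```bash
python3 - <<'E'
from h import *
p=np.array(env.read_tool_pos()); print(p)
for c in ("wrist","scene","top"):
    ci=env.camera_info(c);R=np.array(ci["R"]);t=np.array(ci["t"]);K=np.array(ci["mtx"])
    pr=lambda X:((K@(R@X+t))[:2]/(K@(R@X+t))[2]).round(1)
    print(c,"cam",(-R.T@t).round(3),"tcp",pr(p),"grasp",pr(p+[0,0,.019]),"disc",pr(np.array([*D,.068])),"pegtops",pr(np.array([.5633,.0875,.094])),pr(np.array([.5874,.1379,.094])))
b=env.read_camera("scene"); cv2.imwrite('pics/s3.png',cv2.resize(b[170:290,300:460,::-1],(800,600),interpolation=cv2.INTER_CUBIC))
E
```

```text
[0.57651437 0.11261158 0.08199834]
wrist cam [0.508 0.146 0.291] tcp [318.  267.1] grasp [318.  278.7] disc [317.9 259.7] pegtops [269.2 272.5] [365.4 272.4]
scene cam [ 0.822 -0.655  0.772] tcp [374.1 230.5] grasp [374.9 224.3] disc [373.5 234.9] pegtops [365.1 231. ] [383.  221.9]
top cam [ 0.269 -0.02   1.391] tcp [267.1 201.1] grasp [266.3 199.1] disc [267.7 202.5] pegtops [277.5 205.7] [255.7 195. ]
```

View pics/s3.png

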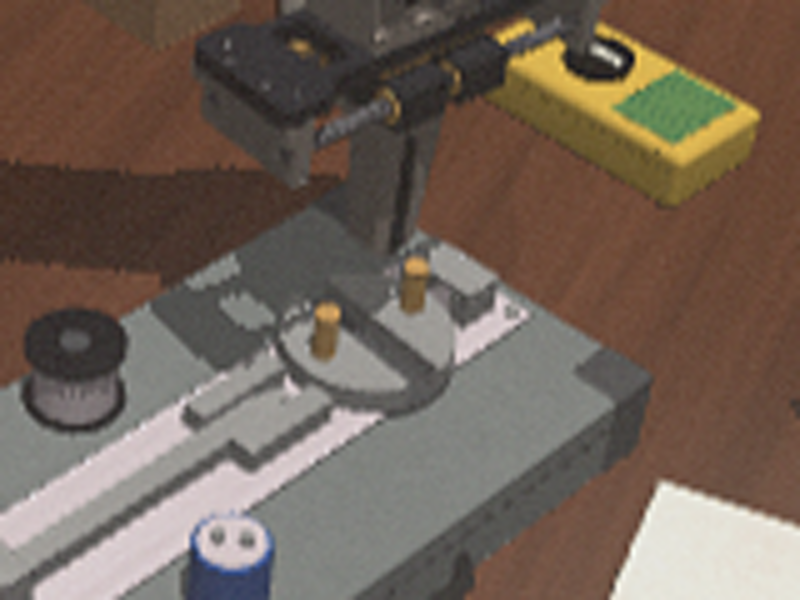

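The scene view shows the fingertips at full-image px (378,220), but the reported TCP projects to (374,230). The real tips therefore look about 30 mm above the reported TCP, and the fingers closed over the pegs. I'll check by touching bare lid, whose height is known (z = 50 mm).

```bash
python3 - <<'E'
from h import *
p=np.array(env.read_tool_pos()); T=Ro.from_quat(env.read_orientation()).as_matrix()
ci=env.camera_info("wrist");R=np.array(ci["R"]);t=np.array(ci["t"]);K=np.array(ci["mtx"])
pr=lambda X:((K@(R@X+t))[:2]/(K@(R@X+t))[2]).round(0)
for dz in (0,-.03):
  for sx in (-.01,.01): print(dz,sx,[pr(p+T@np.array([sx,sy,dz])) for sy in (-.064,-.046,.046,.064)])
env.move_l([*D,.14])
env.move_l(cw(.09,.068,.14)); print(env.read_contact_force())
r=env.move_l(cw(.09,.068,.010),max_speed=.05,max_force=5)
print(r,env.read_tool_pos(),env.read_contact_force())
env.move_l(cw(.09,.068,.14)); print(env.read_time_s(),env.read_contact_force())
E
```

```text
0 -0.01 [array([215., 282.]), array([244., 282.]), array([392., 282.]), array([421., 282.])]
0 0.01 [array([212., 252.]), array([242., 252.]), array([394., 251.]), array([424., 251.])]
-0.03 -0.01 [array([200., 304.]), array([233., 304.]), array([403., 304.]), array([436., 303.])]
-0.03 0.01 [array([196., 269.]), array([231., 269.]), array([405., 269.]), array([440., 269.])]
[ 0.3168691  -0.18956679 -0.91560856]
True [0.51474471 0.13653845 0.01107009] [-0.4862417  -0.42510496  4.57551517]
11.575 [ 0.39132762 -0.55199751  0.10638734]
```

Contact came at a reported z of about 0.012, against a true 0.050. The fingertips are therefore 38 mm short of the stated TCP, and both pictures agree. I'll correct for it and redo the peg grip.

```bash
echo 'OFF=-.038' >> h.py; python3 - <<'E'
from h import *
a=np.radians(64.4)
env.open_gripper()
env.move_l([*D,.12],max_speed=.2)
print(env.move_l([*D,.081+OFF],max_speed=.1,max_force=8),env.read_tool_pos())
env.close(effort=5)
o=env.read_opening(); print(o,env.read_finger_force(),env.read_contact_force(),env.read_time_s())
if .05<o<.08:
    for k in range(1,9):
        env.move_to([*D,.081+OFF],q(a-np.radians(85.1)*k/8))
        f=np.array(env.read_contact_force()); print(k,f.round(1),round(env.read_opening(),4))
        if np.linalg.norm(f)>40: break
    print(env.read_torque(),env.read_time_s())
E
```

```text
False [0.57693722 0.11292888 0.0435323 ]
0.06747590419317101 5.00159103423357 [-3.05905865 -3.62119661  4.68297057] 14.85
1 [-2.3 -5.3  4.3] 0.0677
2 [-1.2 -5.   3.6] 0.0672
3 [-2.6 -5.   3.8] 0.0675
4 [-2.1 -4.6  4.3] 0.0676
5 [-1.2 -5.7  2.6] 0.0678
6 [-0.4 -5.1  0.7] 0.0676
7 [ 1.5 -4.4 -0.2] 0.068
8 [ 4.9 -2.  -3.2] 0.0678
[-0.58067244 -1.05467074 -0.06040502] 17.05
```

The gripper holds both pegs (68 mm opening) and the disc has turned. Now I'll release, rise and check.

```bash
python3 - <<'E'
from h import *
env.open_gripper()
env.move_l([*D,.11],max_speed=.15)
env.close(effort=20)
env.move_to(cw(-.07,0,.26),q(YAW-np.pi/2))
print(env.read_qpos(),env.read_time_s())
im=shot("wrist","w4"); ci=env.camera_info("wrist"); R=np.array(ci["R"]);t=np.array(ci["t"]);K=np.array(ci["mtx"])
for x in ("bolt","peg_a"): find("wrist",x)
pr=lambda X:((K@(R@X+t))[:2]/(K@(R@X+t))[2])
for X in (cw(.09,.028,.094),cw(.09,-.028,.094),cw(-.15,0,.078),cw(-.01,0,.054),cw(.16,0,.076)):
    u=pr(np.array(X)); print(u.round()); cv2.drawMarker(im,tuple(int(v) for v in u.round()),(255,0,0),0,8,1)
cv2.imwrite('pics/w4m.png',im[:,:,::-1])
E
```

```text
[ 0.29009347  0.19622753 -0.3263011   1.79467254  0.06739331  1.16276426
 -0.41730147] 20.4167
wrist bolt 0.96 [ 0.5025 -0.1021  0.0563]
wrist peg_a 0.84 [0.5435 0.1203 0.0896]
[291.  46.]
[350.  46.]
[320. 279.]
[320. 154.]
[321. -32.]
```

View pics/w4m.png

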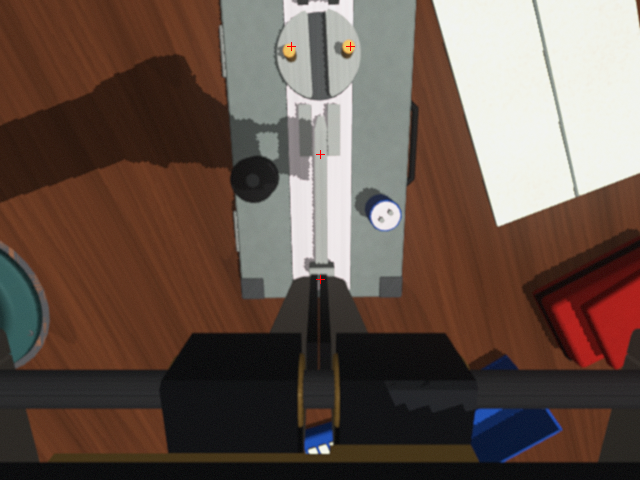

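The pegs are now square to the bolt: (290,51) and (349,47), with the slot at column 318, only 2–4° off. The bolt head is at about (321,268). Next I push the bolt.

```bash
python3 - <<'E'
from h import *
z=.063+OFF
env.move_l(cw(-.184,0,.15),max_speed=.2)
print(env.move_l(cw(-.184,0,z),max_speed=.12,max_force=8),env.read_tool_pos())
case=lambda: (lambda d:(round(d@ux,4),round(d@uy,4)))(np.array(env.read_tool_pos())[:2]-C)
print(case(),env.read_contact_force())
for x in (-.12,-.07,-.045):
    r=env.move_l(cw(x,0,z),max_speed=.05,max_force=18); print(x,r,case(),np.array(env.read_contact_force()).round(1))
    if r: break
else:
    r=env.move_l(cw(-.026,0,z),max_speed=.02,max_force=14); print(r,case(),np.array(env.read_contact_force()).round(1))
print(env.read_time_s())
E
```

```text
False [ 0.48210266 -0.14390967  0.0256311 ]
(np.float64(-0.1839), np.float64(-0.0006)) [0.44458741 0.18868512 0.04617601]
-0.12 False (np.float64(-0.1199), np.float64(0.0)) [-0.4 -2.   0.1]
-0.07 False (np.float64(-0.0694), np.float64(0.0001)) [-0.2  0.6  0.2]
-0.045 False (np.float64(-0.0439), np.float64(-0.0001)) [-0.9  1.  -0.9]
True (np.float64(-0.0387), np.float64(0.0003)) [-0.1  0.7  0.3]
26.525
```

```bash
python3 - <<'E'
from h import *
z=.063+OFF
case=lambda: (lambda d:(round(d@ux,4),round(d@uy,4)))(np.array(env.read_tool_pos())[:2]-C)
r=env.move_l(cw(-.026,0,z),max_speed=.02,max_force=25); print(r,case())
env.move_l(cw(-.07,0,z),max_speed=.15)
env.move_l(cw(-.09,0,.23),max_speed=.2)
im=shot("wrist","w5")
for x in ("bolt","guide_stop","bolt_nose"): find("wrist",x)
print(env.read_time_s())
cv2.imwrite('pics/w5c.png',cv2.resize(im[0:240,200:440,::-1],(600,600),interpolation=cv2.INTER_CUBIC))
E
```

```text
True (np.float64(-0.0394), np.float64(0.0011))
wrist bolt 0.65 [0.5462 0.016  0.0551]
wrist guide_stop 0.82 [0.5408 0.0141 0.0594]
wrist bolt_nose 0.74 [0.6032 0.1044 0.0904]
28.7833
```

View pics/w5c.png

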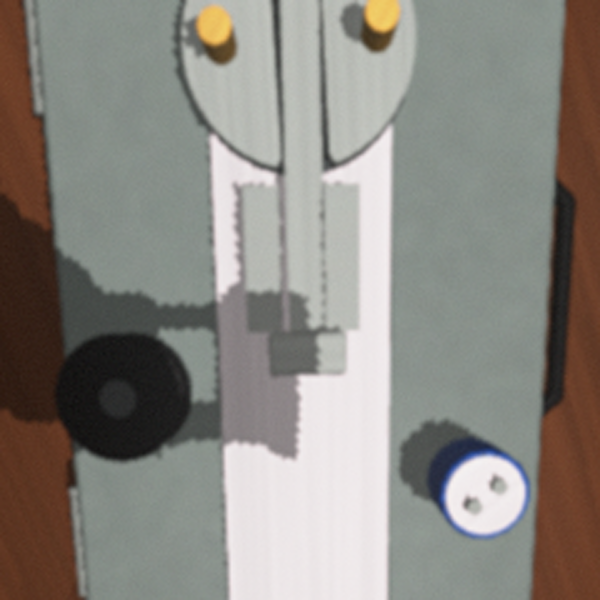

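The crop shows the shaft through the slot, with the head at (308,352) flush against the guide's rear face at row 330. A 25 N push did not move it further. The slot is within about 3°, the bystanders on the lid haven't moved, and the arm is clear.

```bash
python3 -c "
from h import *
print(env.hand_in())"
```

```text
the job is handed in; nothing more can be done
None
```

The case is locked and the job handed in at about 29 s: the disc's slot is within about 3° of the bolt, the head sits flush against the guide with the shaft through the disc, and the arm is clear. I didn't check the nose inside the keeper by eye, and the hand-in returned no verdict.

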